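# Clamp the ham press shut

### The job

Clamp the lid of the ham press for the fridge: with a fingertip push the swing strap across the lid until its notch is fully home round the threaded stud, and only then push the wings of the loose wing nut round clockwise, stroke by stroke on one wing at a time, until the nut is all the way down and stops on the strap. Pinch and lift nothing, do not straddle the nut or the strap with the fingers, keep off the dial thermometer beside the nut, and leave the other things on the worktop where they stand.

Things in the scene. Friction and masses are not known exactly. Their poses are not given: they have to be found in the camera images.
- ham_press: round stainless ham press (pressed-meat mould), 126 mm across, 108 mm tall; stuck down by its suction foot. Origin: centre of its underside; z up. In its frame the 10 mm threaded stud is at x -78 mm, y 0 (top z 152), the strap's pivot bolt at x +78 mm, y 0 (top z 132); lid 130 mm across, top z 116 mm, centre boss z 120. The stud side faces roughly toward the robot
- strap (a joint): angle of the swing strap about its upright pivot bolt: 0 = closed over the lid, notch home round the stud (hard stop); grows counter-clockwise seen from above, so the open strap's free end lies on the press's -y side. Starts 0.6 to 1.1 rad open. Light friction (about 0.6 N at the bar); stays where it is left
- strap_bar (a point): on top of the strap's raised bar, mid-width, 100 mm from the pivot, z 138 mm. Its x axis runs along the strap toward the pivot; push on the bar's -y side. Bar: 20 mm wide, z 120 to 138 mm, from 31 to 109 mm from the pivot. Beyond it a flat tongue (z 120 to 124) with a C notch open to +y reaches out to 173 mm
- wing_nut (a joint): turn of the wing nut, rad, growing clockwise seen from above: starts between 0.2 and 3.3; fully down on the strap at 9.0 (hard stop). Loose: about 0.045 N m (2 N at the wings) turns it and it stays where it is left. It sinks 4 mm a turn and cannot come off
- wings (a point): on the nut's axis, level with the wing tops (z 148.5 mm when down, up to 5.7 mm higher at first); turns with the nut, x axis along one wing, the other wing opposite. Wings: rounded upright ears, 5 mm thick, 19 mm high, out to 27.5 mm from the axis; hub radius 8 to 10 mm, its top 7.5 mm below the wing tops. Under it a 22 mm washer, then the strap's tongue
- thermometer_top (a point): middle of the face of the dial thermometer standing in the lid, at x -39, y +34 mm in the press's frame, z 158 mm. Dial 42 mm across (z 144 to 157) on a thin stem; the wings pass it with about 3 mm to spare, so a finger cannot follow a wing round on that side. Fragile, not to be pushed
- mug: loose white mug with a dark band, 92 mm across, 95 mm tall; origin under its centre. Bystander
- spice_jar: loose spice jar with a dark cap, 45 mm across, 105 mm tall; origin under its centre. Bystander
- salt: loose small salt shaker, 44 mm across, 90 mm tall; origin under its centre. Bystander
- jar: loose glass jar with a yellow lid, 64 mm across, 87 mm tall; origin under its centre. Bystander
- lemon: loose lemon, 78 x 55 x 56 mm; origin under its centre. Bystander
- spoon: loose spoon, 188 x 38 x 15 mm, lying in front of the press; origin under its middle. Bystander

How it is judged:
On the way, in this order (a step that is already met when the one before it is completed fails the run):
1. the strap is home across the lid, its notch round the stud, while the nut is still up (value of joint strap below 0.06 rad and value of joint wing_nut below 6 rad), for 0.2 s.
2. the wing nut is turned down onto the strap (value of joint wing_nut above 8.6 rad and value of joint strap below 0.06 rad), for 0.2 s.
At the end, for the whole second after the job is handed in: The strap lies closed across the lid (joint below 0.06 rad) and the wing nut is down on it (joint above 8.6 rad, within a sixteenth of a turn of its stop) and at rest (all of step 2 and velocity of joint wing_nut below 0.1 rad/s); the robot touches nothing.
It fails at once if the thermometer is pushed (more than 4 N) (contact force between any of the fingers, the arm and thermometer above 4 N).
It fails at once if the wing nut is gripped or straddled (fingers on it with the grasp point over its axis) (horizontal distance between the grasp point and wings below 0.009 m and contact force between the fingers and wing_nut above 1 N).
It fails at once if the strap's bar is gripped or straddled (fingers on it with the grasp point low over its middle line) (y of the grasp point in the frame of strap_bar between -0.006 and 0.006 m and x of the grasp point in the frame of strap_bar between -0.015 and 0.075 m and z of the grasp point in the frame of strap_bar below 0.015 m and contact force between the fingers and strap above 1 N).
It fails at once if a bystander is moved (more than 30 mm) or lifted (distance of any of mug, spice_jar, salt, jar, lemon, spoon from where it was at the start of the episode above 0.03 m).
It also fails if it takes over 72 s, if anything falls off the work surface, if the arm or the gripper's body presses on something with over 40 N, if the wrist force passes 120 N, or if a joint passes its speed limit or range.

### The arm

A 7-joint arm with a two-finger parallel gripper is mounted at the origin on a cart in front of the work surface, level with it; the furniture and walls round the work are solid. World frame = base frame: x ahead of the robot, y to its left, z up, the work surface at z = 0. Lengths are in m, angles in rad, forces in N, time in s.
With the tool pointing down it reaches from about 0.425 to 0.925 m from the base axis. Payload 6.8 kg.
Tool frame: the origin (TCP) lies midway between the tips of the shut fingers; the grasp point (between the pads) lies 19 mm behind it; z points along the fingers, y is the line along which they close (so a half turn about z gives the same grasp; the last joint's range is limited). The gripper opens to 85 mm and grips with 20 to 120 N. Pads are 22 mm wide; open, the fingers measure 114 mm over their backs; the gripper's body (76 mm by 85 mm) begins 54 mm behind the grasp point. The pads swing forward as they close: fully open they stand 13 mm farther back than shut.
Start: joints at [1.011, 0.477, 0.022, 1.555, -0.011, 1.109, -0.083], TCP at [0.295, -0.607, 0.231] pointing down, gripper open.
Joint ranges: [-2.96, 2.96], [-0.34, 2.1], [-1.41, 1.46], [0.24, 2.44], [-1.37, 4.51], [0.17, 1.92], [-2.96, 2.96]. Speed limits (rad/s): [2.39, 2.39, 3.14, 3.14, 3.14, 3.14, 3.14].

### API

Orientations are given as a rotation vector (axis times angle).
In Python, from bench import r gives the robot as it stands. The module is installed in compiled form; this text tells all that it offers.
- The arm moves only by the tool apply_moves, never from a script. Its argument "rows" is a list of rows, each a list of 6 numbers: the shift along the tool's x, y, z scaled (see below), then the turn, a rotation vector about the tool's x, y, z scaled (see below). A call has 1 to 5 rows; each row is the pose to reach, as a shift and turn from the pose commanded when the call began, along the tool's axes at that moment; what a row does not reach only later rows make up. The controller multiplies each number of a shift by 0.25 m and each number of a turn by 90 degrees. A row lasts 1/8 s, in which the tool goes at most 62.5 mm and 10.7 degrees, less where a joint would pass 70% of its speed; a pose out of reach is approached as far as the arm can. A call with a number of a shift or a turn outside -1 to 1 is refused whole. A call with a gripper value outside its range is refused whole. "claw" is the opening, from 0 (shut) to 1 (fully open), set as the call begins (left out, the last holds). The fingers move at their own pace and stop on an object; "newtons" is the grip in N (left out, the last holds). Time passes only in rows, so rows that repeat a pose let the fingers close. It gives the time, the measured TCP pose, the force, the opening and the grip force at its end, in the units of the state.
- r.get_obs(): the state, without advancing time (a new reading comes with each control period).
- r.grab_frame(name): name is "scene" or "top" or "wrist"; returns a dict with "pixels" (420x560x3 uint8, red, green, blue), "intrinsics" (3x3 intrinsics, pixels), "eye" and "attitude" of the camera in the world. Camera axes: x right, y up, looking along -z (the intrinsics and any distortion apply to the point x, -y, -z); pixel columns grow to the right and rows downward; lengths in m; the calibration is good to about 2 mm. The wrist camera is an equidistant fisheye: a pixel r from the principal point sees the ray r / f radians off the axis. A picture is of the moment at which its call begins. There is no depth.
- r.hand_in(): hands the job in; it is judged then, once.
Trained networks look in a picture, given as the dict that the camera call returned (one of the last four; its "shot" number tells which), for a name from the list of things; names that differ only in an ending like _2 or _b are one class to them, and where a whole thing is asked for, a point or a joint stands for the part that bears it (a point fixed in the world has none). Each returns a list of dicts, best first, with "conf" (0 to 1); they miss things now and then, are a little off and sometimes report something else, mostly with a low value. They report only what shows in the picture. A call takes as long as a camera call.
- r.search_frame(picture, thing): "rect" ([left, top, width, height] in pixels, round what is visible of it).
- r.outline_of(picture, thing): "pixels" (420x560 bool, what is visible of it) and "rect" ([left, top, width, height] in pixels, round what is visible of it).
- r.landmark_of(picture, thing): "point" ([column, row] in pixels: a listed point, or the origin of a listed thing).
The state is a dict: "clock": time; "joints": joint angles; "qvel": joint speeds; "tau": joint torques, N m; "tcp_pos": TCP position; "orientation": TCP orientation; "contact_force": force on the tool from outside, world axes, zero at the start; "moment": the same for the moment, N m; "grip_width": finger opening in m; "gripper_force": force on a finger pad.
Only numpy, scipy, OpenCV 4.12 (cv2) and the standard library are available. Lean on these libraries where they do the work, as an engineer would, in place of code of your own. Each camera call takes 0.05 s, during which the arm holds its last target. There are 200 camera calls.

## Working session

There is one attempt and no reset: what is moved stays moved. The work goes in short steps, Python scripts to look and compute and a tool call to move; the robot and the scene stay as the last step left them, time stands still between calls to the robot, and variables do not carry over. Pictures are saved under pics/ and viewed, at most 10 in all, crops included, and the job is handed in when it is done.

Besides the shell and the picture viewer there is one more tool, called after "Emit:" by a JSON object that holds its "fn" and its "kwargs", one argument or row to a line. apply_moves: Moves the arm, as the interface text tells. Its arguments: {"type":"object","properties":{"rows":{"type":"array","items":{"type":"array","items":{"type":"number"}}},"claw":{"type":"number"},"newtons":{"type":"number"}},"required":["rows"]}

```bash
mkdir -p pics; cat > h.py <<'E'
import numpy as np, cv2
from bench import r
def pix2ray(f,p):
    K=np.array(f["intrinsics"]);R=np.array(f["attitude"])
    if R.shape!=(3,3): R=cv2.Rodrigues(R)[0]
    d=R@np.array([(p[0]-K[0,2])/K[0,0],-(p[1]-K[1,2])/K[1,1],-1.])
    return np.array(f["eye"]),d/np.linalg.norm(d)
def atz(f,p,z):
    o,d=pix2ray(f,p); return o+d*(z-o[2])/d[2]
def tri(rays):
    A=sum(np.eye(3)-np.outer(d,d) for o,d in rays);b=sum((np.eye(3)-np.outer(d,d))@o for o,d in rays)
    return np.linalg.solve(A,b)
def proj(f,X):
    K=np.array(f["intrinsics"]);R=np.array(f["attitude"])
    c=R.T@(np.array(X)-np.array(f["eye"])); return [K[0,2]+K[0,0]*c[0]/-c[2],K[1,2]-K[1,1]*c[1]/-c[2]]
def save(f,n): cv2.imwrite("pics/"+n,f["pixels"][:,:,::-1])
E
python3 - <<'E'
from h import *
S=r.grab_frame("scene");T=r.grab_frame("top")
save(S,"s0.png");save(T,"t0.png")
print(np.shape(S["attitude"]),S["eye"],T["eye"])
for n in ["ham_press","strap_bar","wings","thermometer_top","mug","spice_jar","salt","jar","lemon","spoon"]:
    o=[]
    for f in (S,T):
        l=r.landmark_of(f,n); o.append((l[0]["point"],round(l[0]["conf"],2)) if l else None)
    X=tri([pix2ray(f,q[0]) for f,q in zip((S,T),o)]).round(4) if all(o) else None
    print(n,o,X)
s=r.get_obs();print({k:np.round(v,3) for k,v in s.items()})
E
```

```text
(3,) [-0.13772139  0.87652933  1.37012453] [ 0.29121594 -0.03121366  1.46882459]
ham_press [([271.9, 229.7], 0.9), ([290.8, 201.8], 0.82)] [ 0.5454 -0.0703  0.0027]
strap_bar [([279.9, 179.2], 0.55), ([321.3, 181.9], 0.78)] [ 0.5756 -0.1544  0.1535]
wings [None, ([294.7, 220.8], 0.38)] None
thermometer_top [([279.0, 207.1], 0.58), ([280.8, 203.3], 0.54)] [ 0.5057 -0.041   0.1659]
mug [([347.2, 185.7], 0.63), ([396.3, 229.8], 0.71)] [ 0.4576 -0.4106 -0.0173]
spice_jar [([314.8, 169.9], 0.58), ([389.5, 192.2], 0.61)] [ 0.5758 -0.3811  0.0198]
salt [([196.8, 284.8], 0.58), ([188.4, 182.4], 0.53)] [0.5975 0.2516 0.0222]
jar [([222.4, 311.7], 0.78), ([179.9, 222.7], 0.64)] [0.474  0.2763 0.016 ]
lemon [([245.5, 375.2], 0.86), ([138.6, 276.2], 0.84)] [0.3041 0.3946 0.0148]
spoon [([306.0, 262.7], 0.78), None] None
{'clock': np.float64(1.1), 'joints': array([ 1.011,  0.477,  0.022,  1.555, -0.012,  1.109, -0.083]), 'qvel': array([ 0.   , -0.001, -0.001,  0.001, -0.001,  0.001,  0.   ]), 'tau': array([ 0.0000e+00, -5.9633e+01,  1.6070e+00, -2.8155e+01,  1.3000e-02,
        2.0000e-03,  0.0000e+00]), 'tcp_pos': array([ 0.295, -0.607,  0.231]), 'orientation': array([3.062, 0.704, 0.   ]), 'contact_force': array([ 0.099,  0.366, -0.084]), 'moment': array([0.012, 0.029, 0.038]), 'gripper_force': np.float64(0.0), 'grip_width': np.float64(0.086)}
```

```bash
python3 - <<'E'
import cv2,numpy as np
a=cv2.imread("pics/s0.png")[130:290,220:360];b=cv2.imread("pics/t0.png")[140:270,230:370]
a=cv2.resize(a,None,fx=2.85,fy=2.85,interpolation=2);b=cv2.resize(b,None,fx=2.85*1.4*.7,fy=2.85*1.4*.7,interpolation=2)
h=max(a.shape[0],b.shape[0]);f=lambda i:cv2.copyMakeBorder(i,0,h-i.shape[0],0,0,0)
c=np.hstack([f(a),f(b)]);print(a.shape,b.shape,c.shape);cv2.imwrite("pics/c0.png",c)
E
```

```text
(456, 399, 3) (363, 391, 3) (456, 790, 3)
```

View pics/t0.png

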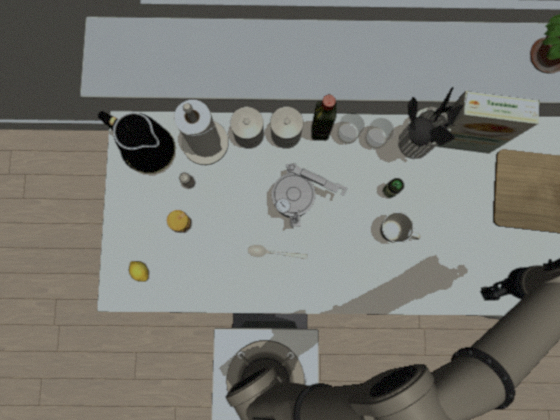

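View pics/c0.png

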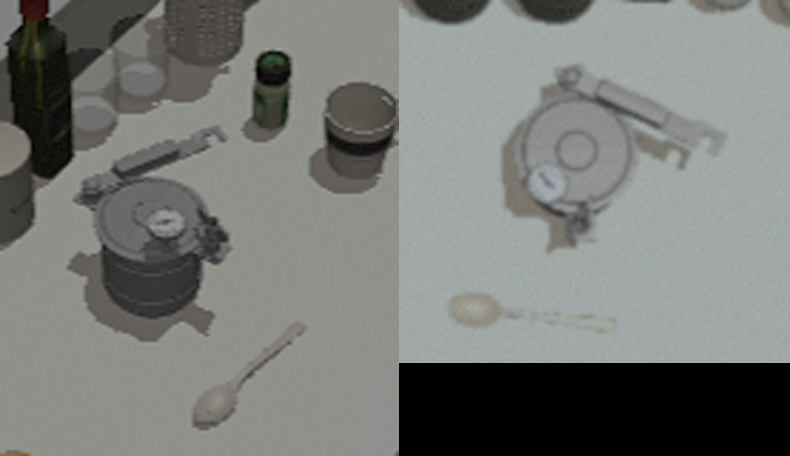

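```bash
python3 - <<'E'
from h import *
T=r.grab_frame("top");S=r.grab_frame("scene")
for n,p,z in [("lid/boss",(293,193.7),.12),("pivot",(290.9,167.6),.132),("stud",(294.8,218),.15),("dial",(230+(547-399)/2.793,140+182/2.793),.158),("tongue end",(230+(720-399)/2.793,140+145/2.793),.122)]: print(n,atz(T,p,z).round(4))
print(atz(S,(220+212/2.85,130+240/2.85),.15), "scene nut")
W=r.grab_frame("wrist");print(W["intrinsics"],W["eye"],cv2.Rodrigues(np.array(W["attitude"]))[0].round(3))
R=cv2.Rodrigues(r.get_obs()["orientation"])[0];print(R.round(3))
E
```

```text
lid/boss [ 0.5472 -0.0744  0.12  ]
pivot [ 0.6225 -0.0673  0.132 ]
stud [ 0.4714 -0.079   0.15  ]
dial [ 0.5066 -0.045   0.158 ]
tongue end [ 0.554  -0.2263  0.122 ]
[ 0.45366002 -0.05739302  0.15      ] scene nut
[[325.1922621    0.         283.16649575]
 [  0.         325.1922621  206.87893647]
 [  0.           0.           1.        ]] [ 0.35829326 -0.57638698  0.37341904] [[ 0.435  0.864  0.253]
 [-0.9    0.418  0.122]
 [-0.    -0.281  0.96 ]]
[[ 0.9    0.437  0.   ]
 [ 0.437 -0.9   -0.   ]
 [-0.     0.    -1.   ]]
```

Emit:
{"fn": "apply_moves", "kwargs": {
  "rows": [
    [0.19,-0.09,0,0,0,0.05],
    [0.39,-0.18,0,0,0,0.1],
    [0.58,-0.27,0,0,0,0.14],
    [0.77,-0.36,0,0,0,0.19],
    [0.97,-0.46,0,0,0,0.24]
  ],
  "claw": 0
}}

```text
clock: 1.88
tcp_pos: [0.4635, -0.3968, 0.2315]
orientation: [3.139, 0.112, 0.001]
contact_force: [1.0, 0.7, 0.6]
grip_width: 0.0002
gripper_force: 0.0
```

Emit:
{"fn": "apply_moves", "kwargs": {
  "rows": [
    [0.15,-0.16,0,0,0,0],
    [0.29,-0.31,0,0,0,0],
    [0.44,-0.47,0,0,0,0],
    [0.58,-0.62,0,0,0,0],
    [0.72,-0.78,0,0,0,0]
  ]
}}

```text
clock: 2.5
tcp_pos: [0.6285, -0.189, 0.2315]
orientation: [3.139, 0.117, 0.001]
contact_force: [0.6, -0.9, -0.0]
grip_width: -0.0
gripper_force: 0.0
```

```bash
cat >> h.py <<'E'
def fray(f,p):
    K=np.array(f["intrinsics"]);R=cv2.Rodrigues(np.array(f["attitude"]))[0]
    v=np.array([p[0]-K[0,2],p[1]-K[1,2]]);a=np.hypot(*v);t=a/K[0,0]
    c=np.array([np.sin(t)*v[0]/a,-np.sin(t)*v[1]/a,-np.cos(t)])
    return np.array(f["eye"]),R@c
def fz(f,p,z):
    o,d=fray(f,p); return o+d*(z-o[2])/d[2]
_M=globals()
def pix2ray(f,p):
    if abs(f["intrinsics"][0][0]-325.19)<.1: return fray(f,p)
    K=np.array(f["intrinsics"]);R=cv2.Rodrigues(np.array(f["attitude"]))[0]
    d=R@np.array([(p[0]-K[0,2])/K[0,0],-(p[1]-K[1,2])/K[1,1],-1.]);return np.array(f["eye"]),d/np.linalg.norm(d)
E
python3 - <<'E'
from h import *
W=r.grab_frame("wrist");save(W,"w1.png")
print(r.get_obs()["tcp_pos"])
for n,z in [("ham_press",0),("strap_bar",.138),("wings",.152),("thermometer_top",.158)]:
    l=r.landmark_of(W,n)
    if l: print(n,l[0]["conf"],l[0]["point"],fz(W,l[0]["point"],z).round(4))
E
```

```text
[ 0.63323347 -0.17919848  0.23132563]
ham_press 0.96 [189.1, 232.9] [ 0.5471 -0.0758  0.    ]
thermometer_top 0.74 [117.9, 331.0] [ 0.5062 -0.0454  0.158 ]
```

View pics/w1.png

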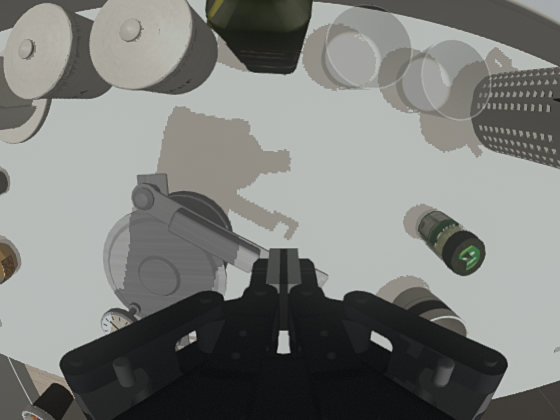

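```bash
python3 - <<'E'
from h import *
W=r.grab_frame("wrist")
for n,p,z in [("pivot",(144,196),.132),("boss",(160,277),.12),("bar far edge pt",(228,226),.138),("bar far edge pt0",(186,203),.138),("bar end",(262,252),.138)]: print(n,fz(W,p,z).round(4))
c=W["pixels"][160:380,60:340];cv2.imwrite("pics/w1c.png",cv2.resize(c[:,:,::-1],None,fx=2.7,fy=2.7,interpolation=2))
E
```

```text
pivot [ 0.6282 -0.0769  0.132 ]
boss [ 0.5476 -0.0818  0.12  ]
bar far edge pt [ 0.6105 -0.1491  0.138 ]
bar far edge pt0 [ 0.6266 -0.1154  0.138 ]
bar end [ 0.5906 -0.1767  0.138 ]
```

View pics/w1c.png

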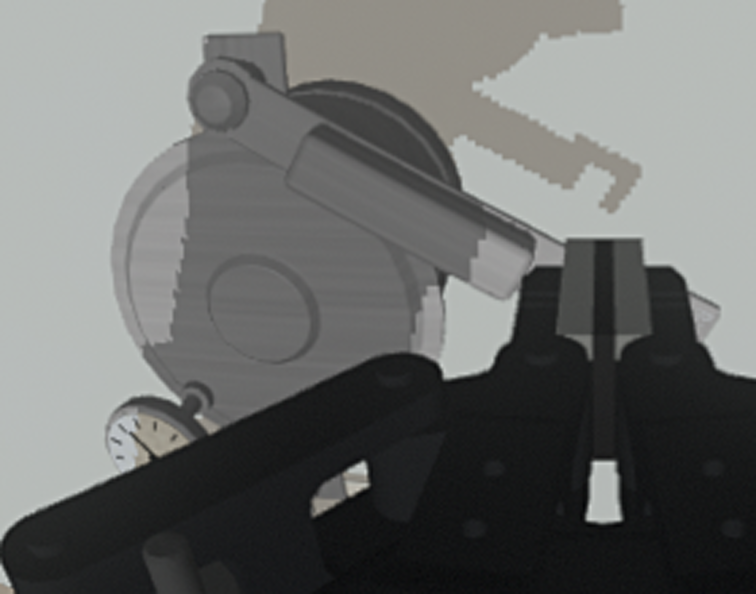

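```bash
python3 - <<'E'
from h import *
W=r.grab_frame("wrist");save(W,"w2.png")
print(r.get_obs()["tcp_pos"],W["eye"])
for n,z in [("ham_press",0),("strap_bar",.138),("wings",.152),("thermometer_top",.158)]:
    l=r.landmark_of(W,n)
    if l: print(n,l[0]["conf"],l[0]["point"],fz(W,l[0]["point"],z).round(4))
a=cv2.imread("pics/w1.png")[180:250,120:260]; b=W["pixels"][:,:,::-1]
g=lambda i:cv2.cvtColor(np.ascontiguousarray(i),cv2.COLOR_BGR2GRAY)
m=cv2.matchTemplate(g(b),g(a),cv2.TM_CCOEFF_NORMED);_,v,_,l=cv2.minMaxLoc(m);d=np.array(l)-[120,180];print(v,d)
for n,p,z in [("pivot",(140.4,196.3),.132),("boss",(156.3,274),.12),("bar far corner",(258.9,250),.138),("bar near corner",(250.7,270.4),.138),("lid left",(102.5,257),.116)]: print(n,fz(W,np.array(p)+d,z).round(4))
E
```

```text
[ 0.62670442 -0.19200728  0.23133969] [ 0.69748209 -0.18651603  0.3732973 ]
ham_press 0.7 [190.4, 230.4] [ 0.549  -0.0805 -0.    ]
strap_bar 0.96 [244.2, 260.1] [ 0.5818 -0.1637  0.138 ]
wings 0.39 [419.3, 310.9] [ 0.5466 -0.3169  0.152 ]
thermometer_top 0.57 [116.0, 330.5] [ 0.505  -0.0461  0.158 ]
0.9795331954956055 [-3 -2]
pivot [ 0.629  -0.0719  0.132 ]
boss [ 0.5518 -0.0763  0.12  ]
bar far corner [ 0.5933 -0.1727  0.138 ]
bar near corner [ 0.5746 -0.1667  0.138 ]
lid left [ 0.5602 -0.0161  0.116 ]
```

```bash
python3 - <<'E'
from h import *
E=[]
for i in range(8):
    o=r.get_obs();W=r.grab_frame("wrist");E.append(W["eye"]);print(o["clock"].round(3),o["tcp_pos"].round(4),np.round(W["eye"],4),np.round(W["attitude"],4),np.abs(o["qvel"]).max().round(4))
T=r.grab_frame("top");l=r.landmark_of(T,"ham_press");print(atz(T,l[0]["point"],0)); l=r.landmark_of(T,"thermometer_top");print(atz(T,l[0]["point"],.158) if l else 0)
l=r.landmark_of(T,"wings");print([(q["conf"],atz(T,q["point"],.153)) for q in l])
E
```

```text
Traceback (most recent call last):
AttributeError: 'float' object has no attribute 'round'
```

```bash
python3 - <<'E'
from h import *
E=[]
for i in range(8):
    o=r.get_obs();W=r.grab_frame("wrist");E.append(W["eye"]);print(round(o["clock"],3),np.round(o["tcp_pos"],4),np.round(W["eye"],4),np.round(W["attitude"],4),np.abs(o["qvel"]).max().round(4))
T=r.grab_frame("top");l=r.landmark_of(T,"ham_press");print(atz(T,l[0]["point"],0)); l=r.landmark_of(T,"thermometer_top");print(atz(T,l[0]["point"],.158) if l else 0)
l=r.landmark_of(T,"wings");print([(q["conf"],atz(T,q["point"],.153)) for q in l])
E
```

```text
3.1 [ 0.6272 -0.191   0.2315] [ 0.6977 -0.1859  0.3736] [-0.2297  0.2132 -1.4879] 0.0042
3.15 [ 0.6273 -0.1907  0.2314] [ 0.6978 -0.1857  0.3735] [-0.2296  0.2132 -1.4875] 0.0041
3.2 [ 0.6274 -0.1905  0.2314] [ 0.6979 -0.1854  0.3735] [-0.2296  0.2132 -1.4871] 0.0036
3.25 [ 0.6274 -0.1904  0.2314] [ 0.698  -0.1853  0.3735] [-0.2296  0.2132 -1.4869] 0.0023
3.3 [ 0.6275 -0.1902  0.2314] [ 0.698  -0.1851  0.3735] [-0.2296  0.2132 -1.4867] 0.0034
3.35 [ 0.6276 -0.1902  0.2313] [ 0.6981 -0.185   0.3735] [-0.2296  0.2132 -1.4865] 0.0023
3.4 [ 0.6276 -0.1901  0.2313] [ 0.6981 -0.185   0.3734] [-0.2296  0.2132 -1.4864] 0.0014
3.45 [ 0.6276 -0.19    0.2313] [ 0.6981 -0.1849  0.3734] [-0.2296  0.2132 -1.4864] 0.0015
[ 0.54146151 -0.070769    0.        ]
0
[(0.57, array([ 0.46236265, -0.07412809,  0.153     ]))]
```

Emit:
{"fn": "apply_moves", "kwargs": {
  "rows": [
    [0,0,0.1,0,0,0],
    [0,0,0.2,0,0,0],
    [0,0,0.3,0,0,0],
    [0,0,0.38,0,0,0],
    [0,0,0.41,0,0,0]
  ]
}}

```text
clock: 4.32
tcp_pos: [0.627, -0.1899, 0.1275]
orientation: [-3.139, -0.118, 0.003]
contact_force: [0.6, 0.2, 0.3]
grip_width: 0.0001
gripper_force: 0.0
```

Emit:
{"fn": "apply_moves", "kwargs": {
  "rows": [
    [-0.06,-0.06,0,0,0,0],
    [-0.112,-0.12,0,0,0,0],
    [-0.155,-0.147,0,0,0,0],
    [-0.2,-0.172,0,0,0,0],
    [-0.272,-0.244,0,0,0,0]
  ]
}}

```text
clock: 4.95
tcp_pos: [0.5558, -0.1353, 0.1294]
orientation: [3.139, 0.114, 0.004]
contact_force: [1.0, -0.9, 0.2]
grip_width: -0.0006
gripper_force: 0.7
```

Emit:
{"fn": "apply_moves", "kwargs": {
  "rows": [
    [-0.026,-0.044,0,0,0,0],
    [-0.051,-0.088,0,0,0,0],
    [-0.065,-0.125,0,0,0,0],
    [-0.073,-0.159,0,0,0,0],
    [-0.073,-0.159,0,0,0,0]
  ]
}}

```text
clock: 5.58
tcp_pos: [0.5351, -0.0997, 0.1292]
orientation: [3.135, 0.113, 0.004]
contact_force: [3.1, -10.5, -1.2]
grip_width: 0.0003
gripper_force: 4.4
```

```bash
python3 - <<'E'
from h import *
W=r.grab_frame("wrist");save(W,"w3.png");T=r.grab_frame("top");save(T,"t3.png")
o=r.get_obs();print(o["tcp_pos"],o["contact_force"])
for n,z in [("strap_bar",.138),("wings",.152),("ham_press",0)]:
    for f,g in((W,fz),(T,atz)):
        l=r.landmark_of(f,n)
        if l: print(n,l[0]["conf"],l[0]["point"],g(f,l[0]["point"],z).round(4))
a=cv2.resize(T["pixels"][150:250,240:350],None,fx=3.6,fy=3.6,interpolation=2)
b=cv2.resize(W["pixels"][140:420,80:400],None,fx=1.25,fy=1.25,interpolation=2)
h=max(a.shape[0],b.shape[0]);f=lambda i:cv2.copyMakeBorder(i,0,h-i.shape[0],0,0,0)
c=np.hstack([f(a),f(b)]);print(c.shape);cv2.imwrite("pics/c3.png",c[:,:,::-1])
E
```

```text
[ 0.5351216  -0.09971787  0.12915079] [ 3.571331   -9.46607841 -0.87797589]
strap_bar 0.98 [237.5, 285.6] [ 0.5265 -0.0788  0.138 ]
wings 0.36 [546.8, 176.4] [ 0.5949 -0.2233  0.152 ]
wings 0.55 [187.0, 185.1] [0.5626 0.2302 0.152 ]
ham_press 0.56 [257.2, 182.0] [ 0.5472 -0.0774  0.    ]
ham_press 0.7 [290.3, 200.4] [ 0.5482 -0.0698  0.    ]
(360, 796, 3)
```

View pics/c3.png

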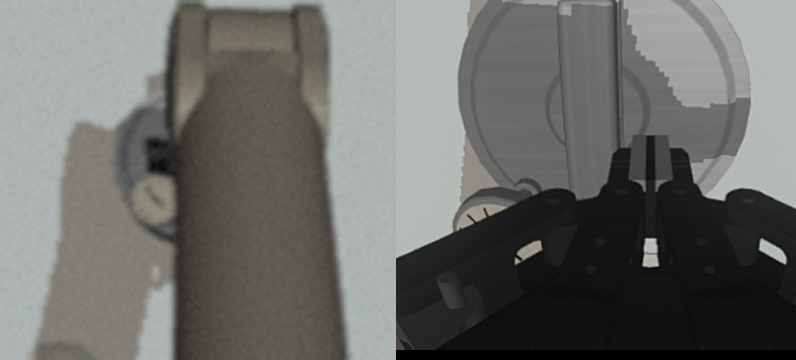

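Emit:
{"fn": "apply_moves", "kwargs": {
  "rows": [
    [0,0.1,0,0,0,0],
    [0,0.2,-0.1,0,0,0],
    [-0.1,0.26,-0.3,0,0,0],
    [-0.25,0.27,-0.41,0,0,0],
    [-0.4,0.27,-0.41,0,0,0]
  ]
}}

```text
clock: 6.6
tcp_pos: [0.4397, -0.1714, 0.2334]
orientation: [3.138, 0.116, 0.006]
contact_force: [0.5, -0.5, -0.1]
grip_width: -0.0001
gripper_force: 0.0
```

Emit:
{"fn": "apply_moves", "kwargs": {
  "rows": [
    [0,0,0,0,0,0],
    [0,0,0,0,0,0],
    [0,0,0,0,0,0],
    [0,0,0,0,0,0]
  ]
}}

```text
clock: 7.1
tcp_pos: [0.44, -0.1705, 0.231]
orientation: [-3.139, -0.119, 0.001]
contact_force: [1.4, 0.6, 0.3]
grip_width: 0.0001
gripper_force: 0.0
```

```bash
python3 - <<'E'
from h import *
W=r.grab_frame("wrist");save(W,"w4.png");np.savez("w4.npz",**{k:np.array(W[k]) for k in("intrinsics","eye","attitude")})
o=r.get_obs();print(o["tcp_pos"],o["contact_force"])
for n,z in [("strap_bar",.138),("wings",.152),("thermometer_top",.158),("ham_press",0)]:
        l=r.landmark_of(W,n)
        if l: print(n,l[0]["conf"],l[0]["point"],fz(W,l[0]["point"],z).round(4))
c=W["pixels"][120:300,130:330];cv2.imwrite("pics/w4c.png",cv2.resize(c[:,:,::-1],None,fx=3,fy=3,interpolation=2))
E
```

```text
[ 0.43983798 -0.17054906  0.23098655] [ 0.05577237 -0.1003649   0.48434498]
strap_bar 0.81 [167.0, 90.6] [ 0.5248 -0.0781  0.138 ]
wings 0.84 [163.6, 167.5] [ 0.4689 -0.0822  0.152 ]
thermometer_top 0.79 [116.3, 119.2] [ 0.5039 -0.0463  0.158 ]
ham_press 0.95 [209.3, 81.5] [ 0.5441 -0.0781  0.    ]
```

View pics/w4c.png

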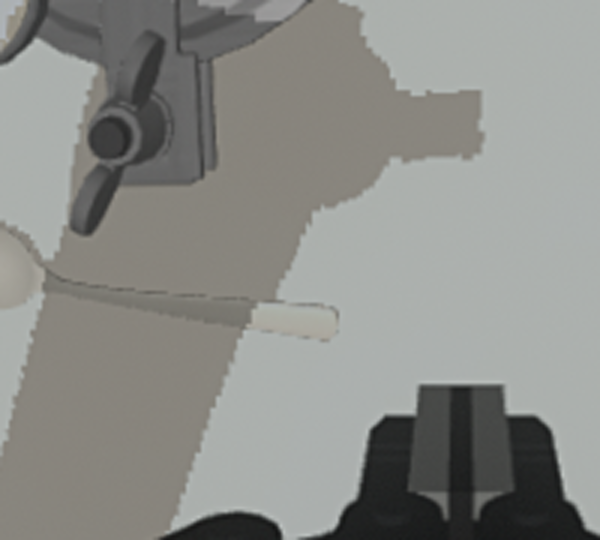

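Emit:
{"fn": "apply_moves", "kwargs": {
  "rows": [
    [0.03,-0.13,0,0,0,0],
    [0.067,-0.268,0,0,0,0],
    [0.067,-0.268,0.15,0,0,0],
    [0.067,-0.268,0.28,0,0,0],
    [0.067,-0.268,0.352,0,0,0]
  ]
}}

```text
clock: 7.98
tcp_pos: [0.4503, -0.1025, 0.1418]
orientation: [-3.139, -0.118, 0.003]
contact_force: [-0.4, 0.2, -0.9]
grip_width: 0.0
gripper_force: 0.0
```

Emit:
{"fn": "apply_moves", "kwargs": {
  "rows": [
    [0,0,0,0,0,0],
    [0,0,0,0,0,0],
    [0,0,0,0,0,0]
  ]
}}

```text
clock: 8.35
tcp_pos: [0.4518, -0.1029, 0.1443]
orientation: [3.139, 0.117, 0.003]
contact_force: [-0.2, 0.2, 0.5]
grip_width: -0.0
gripper_force: 0.0
```

Emit:
{"fn": "apply_moves", "kwargs": {
  "rows": [
    [-0.025,-0.04,0,0,0,0],
    [-0.032,-0.076,0,0,0,0],
    [-0.025,-0.113,0,0,0,0],
    [-0.006,-0.146,0,0,0,0],
    [0.022,-0.17,0,0,0,0]
  ]
}}

```text
clock: 8.98
tcp_pos: [0.4532, -0.0591, 0.1431]
orientation: [-3.139, -0.118, 0.002]
contact_force: [-2.3, -1.9, -0.3]
grip_width: 0.0002
gripper_force: 1.0
```

```bash
python3 - <<'E'
from h import *
W=r.grab_frame("wrist");save(W,"w5.png")
o=r.get_obs();print(o["tcp_pos"],o["contact_force"])
l=r.landmark_of(W,"wings");print([(q["conf"],q["point"],fz(W,q["point"],.152)) for q in l])
c=W["pixels"][120:330,180:400];cv2.imwrite("pics/w5c.png",cv2.resize(c[:,:,::-1],None,fx=2.6,fy=2.6,interpolation=2))
E
```

```text
[ 0.45439033 -0.0582009   0.14321683] [-0.93365959  0.18161935 -0.19349898]
[(0.87, [339.5, 244.7], array([ 0.46903258, -0.08335642,  0.152     ]))]
```

View pics/w5c.png

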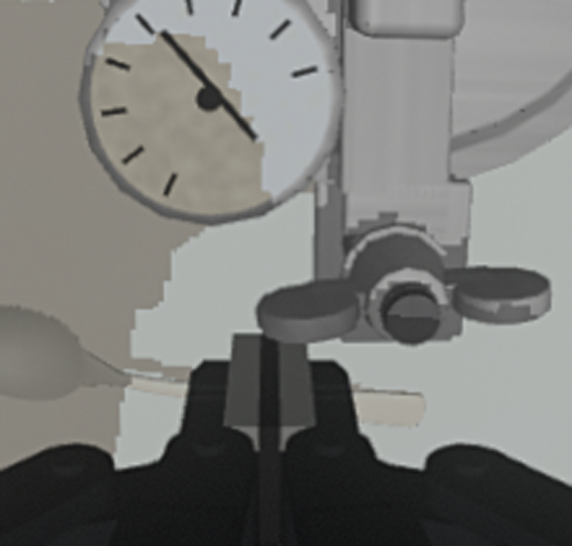

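Emit:
{"fn": "apply_moves", "kwargs": {
  "rows": [
    [-0.02,-0.01,-0.06,0,0,0],
    [0,0,-0.12,0,0,0],
    [0.07,0.08,-0.12,0,0,0],
    [0.137,0.163,-0.12,0,0,0],
    [0.137,0.163,-0.11,0,0,0]
  ]
}}

```text
clock: 9.7
tcp_pos: [0.492, -0.0994, 0.1721]
orientation: [3.139, 0.113, 0.004]
contact_force: [-0.2, -0.1, -0.0]
grip_width: -0.0001
gripper_force: 0.0
```

Emit:
{"fn": "apply_moves", "kwargs": {
  "rows": [
    [0,0,0.06,0,0,0],
    [0,0,0.116,0,0,0],
    [0,0,0.116,0,0,0]
  ]
}}

```text
clock: 10.07
tcp_pos: [0.489, -0.0974, 0.1402]
orientation: [-3.139, -0.119, 0.005]
contact_force: [0.8, 0.5, 0.6]
grip_width: -0.0001
gripper_force: 0.0
```

Emit:
{"fn": "apply_moves", "kwargs": {
  "rows": [
    [-0.027,0.028,0,0,0,0],
    [-0.06,0.041,0,0,0,0],
    [-0.1,0.041,0,0,0,0],
    [-0.135,0.026,0,0,0,0],
    [-0.163,0.002,0,0,0,0]
  ]
}}

```text
clock: 10.7
tcp_pos: [0.449, -0.102, 0.142]
orientation: [3.139, 0.116, -0.0]
contact_force: [2.9, -2.4, 0.4]
grip_width: 0.0002
gripper_force: 1.3
```

Emit:
{"fn": "apply_moves", "kwargs": {
  "rows": [
    [-0.019,-0.033,0,0,0,0],
    [-0.025,-0.07,0,0,0,0],
    [-0.019,-0.106,0,0,0,0],
    [0,-0.139,0,0,0,0],
    [0.029,-0.163,0,0,0,0]
  ]
}}

```text
clock: 11.32
tcp_pos: [0.4537, -0.0594, 0.1414]
orientation: [-3.139, -0.119, 0.003]
contact_force: [-2.1, -1.8, -0.7]
grip_width: -0.0002
gripper_force: 1.1
```

Emit:
{"fn": "apply_moves", "kwargs": {
  "rows": [
    [-0.02,-0.01,-0.06,0,0,0],
    [0,0,-0.12,0,0,0],
    [0.07,0.08,-0.12,0,0,0],
    [0.137,0.163,-0.12,0,0,0],
    [0.137,0.163,-0.11,0,0,0]
  ]
}}

```text
clock: 11.95
tcp_pos: [0.493, -0.0996, 0.1706]
orientation: [3.139, 0.114, 0.004]
contact_force: [0.4, 1.7, -0.2]
grip_width: 0.0002
gripper_force: 0.0
```

Emit:
{"fn": "apply_moves", "kwargs": {
  "rows": [
    [0,0,0.06,0,0,0],
    [0,0,0.114,0,0,0],
    [0,0,0.114,0,0,0]
  ]
}}

```text
clock: 12.32
tcp_pos: [0.4898, -0.0978, 0.1392]
orientation: [-3.139, -0.119, 0.005]
contact_force: [0.4, -0.5, 0.2]
grip_width: 0.0001
gripper_force: 0.0
```

Emit:
{"fn": "apply_moves", "kwargs": {
  "rows": [
    [-0.027,0.028,0,0,0,0],
    [-0.06,0.041,0,0,0,0],
    [-0.1,0.041,0,0,0,0],
    [-0.135,0.026,0,0,0,0],
    [-0.163,0.002,0,0,0,0]
  ]
}}

```text
clock: 12.95
tcp_pos: [0.4499, -0.1024, 0.141]
orientation: [3.139, 0.116, -0.0]
contact_force: [3.0, -2.2, 1.2]
grip_width: 0.0001
gripper_force: 1.2
```

Emit:
{"fn": "apply_moves", "kwargs": {
  "rows": [
    [-0.019,-0.033,0,0,0,0],
    [-0.025,-0.07,0,0,0,0],
    [-0.019,-0.106,0,0,0,0],
    [0,-0.139,0,0,0,0],
    [0.029,-0.163,0,0,0,0]
  ]
}}

```text
clock: 13.58
tcp_pos: [0.4545, -0.0598, 0.1404]
orientation: [-3.139, -0.119, 0.003]
contact_force: [-2.6, -2.2, -1.1]
grip_width: -0.0
gripper_force: 1.1
```

Emit:
{"fn": "apply_moves", "kwargs": {
  "rows": [
    [-0.02,-0.01,-0.06,0,0,0],
    [0,0,-0.12,0,0,0],
    [0.07,0.08,-0.12,0,0,0],
    [0.137,0.163,-0.12,0,0,0],
    [0.137,0.163,-0.11,0,0,0]
  ]
}}

```text
clock: 14.2
tcp_pos: [0.4938, -0.1, 0.1696]
orientation: [3.139, 0.114, 0.005]
contact_force: [-0.6, -0.4, 1.4]
grip_width: 0.0001
gripper_force: 0.0
```

Emit:
{"fn": "apply_moves", "kwargs": {
  "rows": [
    [0,0,0.06,0,0,0],
    [0,0,0.114,0,0,0],
    [0,0,0.114,0,0,0]
  ]
}}

```text
clock: 14.58
tcp_pos: [0.4906, -0.0982, 0.1382]
orientation: [-3.139, -0.119, 0.005]
contact_force: [0.2, 0.7, 0.8]
grip_width: 0.0001
gripper_force: 0.0
```

```bash
python3 - <<'E'
from h import *
W=r.grab_frame("wrist");save(W,"w6.png")
print(r.get_obs()["tcp_pos"])
T=cv2.imread("pics/w6.png");
c=np.hstack([cv2.resize(W["pixels"][180:400,180:400],None,fx=1.8,fy=1.8,interpolation=2),cv2.resize(cv2.imread("pics/w5.png")[180:400,200:420,::-1],None,fx=1.8,fy=1.8,interpolation=2)])
cv2.imwrite("pics/c6.png",c[:,:,::-1]);print(c.shape)
E
```

```text
[ 0.49129482 -0.09839196  0.13900835]
(396, 792, 3)
```

View pics/c6.png

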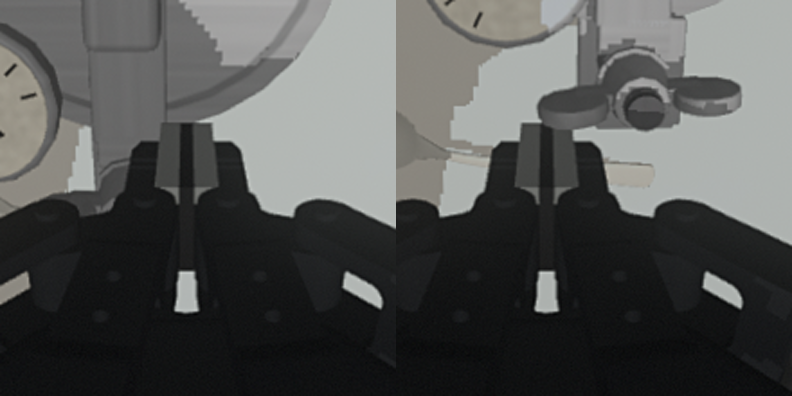

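Emit:
{"fn": "apply_moves", "kwargs": {
  "rows": [
    [-0.027,0.028,0,0,0,0],
    [-0.06,0.041,0,0,0,0]
  ]
}}

```text
clock: 14.88
tcp_pos: [0.4787, -0.1106, 0.1405]
orientation: [-3.139, -0.117, -0.004]
contact_force: [2.7, 0.7, 0.8]
grip_width: -0.0001
gripper_force: 1.2
```

Emit:
{"fn": "apply_moves", "kwargs": {
  "rows": [
    [-0.04,-0.004,0,0,0,0],
    [-0.075,-0.018,0,0,0,0]
  ]
}}

```text
clock: 15.12
tcp_pos: [0.4587, -0.1077, 0.1403]
orientation: [3.139, 0.116, 0.002]
contact_force: [1.8, -2.4, 2.0]
grip_width: 0.0005
gripper_force: 1.3
```

Emit:
{"fn": "apply_moves", "kwargs": {
  "rows": [
    [-0.029,-0.024,0,0,0,0],
    [-0.048,-0.057,0,0,0,0]
  ]
}}

```text
clock: 15.38
tcp_pos: [0.4497, -0.0997, 0.1419]
orientation: [3.131, 0.113, 0.016]
contact_force: [16.2, -32.4, -3.8]
grip_width: 0.0001
gripper_force: 17.8
```

Emit:
{"fn": "apply_moves", "kwargs": {
  "rows": [
    [0.005,0.015,0,0,0,0],
    [0.005,0.015,0,0,0,0]
  ]
}}

```text
clock: 15.62
tcp_pos: [0.4501, -0.1015, 0.1415]
orientation: [3.134, 0.113, 0.011]
contact_force: [7.2, -14.0, 4.7]
grip_width: 0.0004
gripper_force: 11.8
```

Emit:
{"fn": "apply_moves", "kwargs": {
  "rows": [
    [0.0,0.06,0,0,0,0],
    [-0.04,0.15,-0.05,0,0,0],
    [-0.1,0.25,-0.2,0,0,0],
    [-0.1,0.36,-0.36,0,0,0],
    [-0.1,0.36,-0.36,0,0,0]
  ]
}}

```text
clock: 16.25
tcp_pos: [0.4292, -0.1912, 0.2318]
orientation: [3.138, 0.112, 0.004]
contact_force: [-0.4, 0.7, 0.2]
grip_width: -0.0002
gripper_force: 0.0
```

Emit:
{"fn": "apply_moves", "kwargs": {
  "rows": [
    [0,0,0,0,0,0],
    [0,0,0,0,0,0],
    [0,0,0,0,0,0]
  ]
}}

```text
clock: 16.62
tcp_pos: [0.4286, -0.1883, 0.2288]
orientation: [-3.138, -0.119, 0.003]
contact_force: [-0.5, 1.0, 0.1]
grip_width: 0.0001
gripper_force: 0.0
```

```bash
python3 - <<'E'
from h import *
W=r.grab_frame("wrist");save(W,"w7.png")
o=r.get_obs();print(o["tcp_pos"],o["contact_force"],o["clock"])
for n,z in [("strap_bar",.138),("wings",.1485)]:
    l=r.landmark_of(W,n)
    if l: print(n,l[0]["conf"],l[0]["point"],fz(W,l[0]["point"],z).round(4))
c=W["pixels"][90:290,100:320];cv2.imwrite("pics/w7c.png",cv2.resize(c[:,:,::-1],None,fx=2.8,fy=2.8,interpolation=2))
E
```

```text
[ 0.4288051  -0.18841311  0.22901732] [0.35123747 0.01278546 0.165424  ] 16.675
strap_bar 0.81 [147.9, 77.3] [ 0.5235 -0.0804  0.138 ]
wings 0.72 [144.0, 153.8] [ 0.4667 -0.0836  0.1485]
```

View pics/w7c.png

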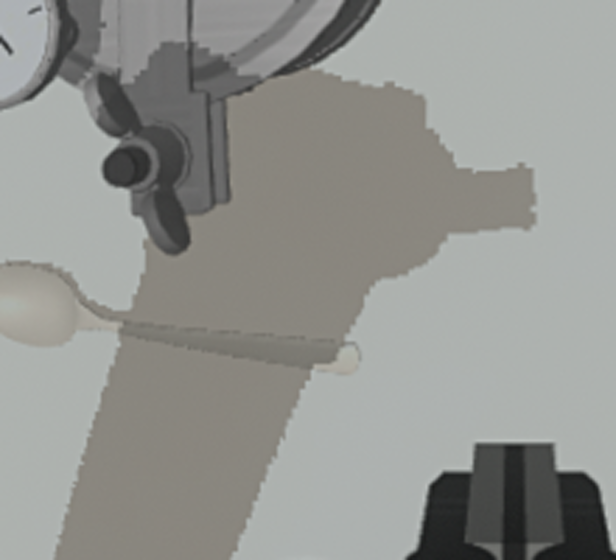

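```bash
python3 -c "
from bench import r
print(r.hand_in())"
```

```text
the job is handed in; nothing more can be done
None
```

I pushed the strap fully home round the stud, then turned the wing nut down until it came up hard against its stop; the thermometer and the things on the worktop were left alone, and I handed the job in at about 17 s (no verdict was returned).

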